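Uncap a sensor head whose thread hand is unknown

TASK

Lift the loose aluminium dust cover off the sensor head and set it down gently, upright, on the rubber mat. Then unscrew the black cap that was under it: nobody noted whether this head has a right-hand or a left-hand thread, so try one way and, if it stops solid, the other; do not pull it off by force. Finish holding the loosened cap upright in the gripper, well clear above the head (at least 5 cm of air under it), and leave the other things on the bench alone.

Things in the scene. Friction and masses are not known exactly. Their poses are not given: they have to be found in the camera images.
- sensor_head: Sensor head, fixed, left or right of the bench's middle. Base plate 200 x 96 x 12 mm; round nose: flange 80 mm in diameter up to z = 45 mm, then a threaded neck 31 mm in diameter up to z = 74 mm. Behind it a black housing: x 53 to 139 mm, 60 mm wide, top at z = 95 mm. Origin: on the nose's axis at bench height; z up, x along the plate to the housing (away from the robot within 0.4 rad).
- dust_cover: Loose aluminium dust cover, an upturned cup 72 mm in diameter, 73 mm high, 3 mm wall, open below, round knob on top (24 mm in diameter, 81 to 103 mm above the rim). At the start it stands on the nose's flange (rim at z = 45 mm) over the cap: lift it straight up 75 mm before moving sideways. About 150 g. Origin: centre of its lower rim; z up through the knob.
- cover_knob (a point): Middle of the dust cover's knob, on the axis, 92 mm above the cover's rim.
- screw_cap: Black plastic screw cap on the neck, hidden by the cover at first. Skirt 56 mm in diameter, 30 mm high; on top, to turn it by, a round knob 20 mm in diameter, 30 to 56 mm above the cap's rim. About 60 g. Origin: centre of its lower rim, 50 mm above the bench when screwed on; z up, x along a small grey tick on its top, at the start along the head's x. Its short thread: see cap_grip.
- cap_grip (a point): Middle of the cap's knob, on the axis, 43 mm above the cap's rim. Thread hand: unknown, either equally likely. Turned the wrong way the cap stops solid within 5 degrees and the knob slips in the grip; the right way it turns easily (under 0.1 N m) and is free to lift off between 55 and 110 degrees from the start (75 is best). It need not rise while turning (1 mm of play) and cannot be lifted before.
- mat: Black rubber mat, fixed, 130 x 130 x 4 mm, on the other side of the bench's middle from the sensor head. Origin: centre of its underside at bench height; its top is at z = 4 mm.
- ref_block: Bystander: steel block 60 x 35 x 22 mm between head and mat, near the robot.
- bearing_ring: Bystander: steel ring 54 mm in diameter, 18 mm high, between head and mat.
- ball_knob: Bystander: black machine knob standing on its stem, 47 mm high.
- cleaner: Bystander: white bottle 150 mm high, left.
- driver: Bystander: screwdriver lying on the right.
- spanner: Bystander: spanner lying on the left.
- test_gear: Bystander: dark steel stepped disc 68 mm in diameter, 50 mm high, right.
There are look-alikes about, which are no part of the job. What is shaped like the sensor_head but blue or brown is not meant.

How it is judged:
On the way, in this order (a step that is already met when the one before it is completed fails the run):
1. the dust cover stands upright on the mat, released (horizontal distance between dust_cover and mat below 0.06 m and height (world z) of dust_cover below 0.01 m and angle between dust_cover's own z axis and vertical below 0.12 rad and contact force between the fingers and dust_cover below 0.05 N and linear speed of dust_cover below 0.03 m/s), for 0.2 s.
2. the cap is turned off its thread, at least 34 degrees round, still down on the neck (angle between the x axis of screw_cap and the x axis of sensor_head, either way round above 0.6 rad and z of screw_cap in the frame of sensor_head below 0.062 m and horizontal distance between screw_cap and sensor_head below 0.006 m and angle between screw_cap's own z axis and vertical below 0.15 rad), for 0.05 s.
At the end, for the whole second after the job is handed in: The gripper holds the cap still and upright (within 20 degrees) with its lower rim at least 115 mm above the bench (41 mm above the neck), touching neither head nor cover; the dust cover stands released and upright on the mat, its axis within 60 mm of the mat's centre (all of step 1 and z of screw_cap in the frame of sensor_head above 0.115 m and angle between screw_cap's own z axis and vertical below 0.35 rad and contact force between the fingers and screw_cap above 1 N and contact force between screw_cap and sensor_head below 0.05 N and contact force between screw_cap and dust_cover below 0.05 N and linear speed of screw_cap below 0.03 m/s); the arm keeps its last pose, push and grip.
It fails at once if the dust cover is dropped (contact force between the fingers and dust_cover below 0.01 N and linear speed of dust_cover above 0.6 m/s).
It fails at once if the cap is pulled off its thread without being turned (angle between the x axis of screw_cap and the x axis of sensor_head, either way round below 0.5 rad and z of screw_cap in the frame of sensor_head between 0.056 and 0.066 m and horizontal distance between screw_cap and sensor_head below 0.01 m).
It fails at once if another thing on the bench is shoved or knocked over (distance of any of ref_block, bearing_ring, ball_knob, cleaner, driver, spanner, test_gear from where it was at the start of the episode above 0.03 m).
It also fails if it takes over 64 s, if anything falls off the work surface, if the arm or the gripper's body presses on something with over 40 N, if the wrist force passes 120 N, or if a joint passes its speed limit or range.

ROBOT

A 7-joint arm with a two-finger parallel gripper is mounted at the origin on the work surface. World frame = base frame: x ahead of the robot, y to its left, z up, the work surface at z = 0. Lengths are in m, angles in rad, forces in N, time in s.
With the tool pointing down it reaches from about 0.425 to 0.875 m from the base axis. Payload 4.7 kg.
Tool frame: the origin (TCP) lies on the centre line of the jaws, within the pads' length; the fingertips stand 17 mm ahead of it and the grasp point (between the pads) lies 2 mm behind it; z points along the fingers, y is the direction in which the jaws open and shut (so a half turn about z gives the same grasp; the last joint's range is limited). The gripper opens to 85 mm and grips with 20 to 120 N. Pads are 22 mm wide; open, the fingers measure 114 mm over their backs; the gripper's body (76 mm by 85 mm) begins 54 mm behind the grasp point. The pads swing forward as they close: fully open they stand 13 mm farther back than shut.
Start: joints at [1.352, 0.321, -0.07, 1.45, 0.023, 1.371, -0.057], TCP at [0.15, -0.632, 0.248] pointing down, gripper open.
Joint ranges: [-2.86, 2.86], [-0.3, 2.09], [-1.38, 1.24], [0.06, 2.45], [-1.56, 4.7], [0.09, 2.05], [-2.69, 2.69]. Speed limits (rad/s): [2.57, 2.57, 3.14, 3.14, 3.14, 3.14, 3.14].

INTERFACE

Orientations are given as a unit quaternion [w, x, y, z].
In Python, from bench import r gives the robot as it stands.
- The arm moves only by the tool apply_moves, never from a script. Its arguments are lists of equal length, an entry for each row: "delta_rot": the turn, a rotation vector about the tool's x, y, z in degrees, a list of three; "translation": the shift along the tool's x, y, z in cm, a list of three; "jaw": the opening, from -1 (shut) to 1 (fully open). In form: {"delta_rot": [[rx, ry, rz], ...], "translation": [[dx, dy, dz], ...], "jaw": [jaw, ...]}. A call has exactly 8 rows; each row shifts and turns the commanded pose from where the row before left it, along the tool's axes as they then stand; what a row does not reach is not made up. A row lasts 1/12 s, in which the tool goes at most 41.7 mm and 7.16 degrees, less where a joint would pass 70% of its speed; a pose out of reach is approached as far as the arm can. A call is refused whole if a number of a shift passes 4.17 or a number of a turn 7.16, either way. A call with a gripper value outside its range is refused whole. The fingers move at their own pace and stop on an object; the grip force is fixed at half the most. Time passes only in rows, so rows that do not move let the fingers close, or fill a call up. It gives the time, the measured TCP pose, the force and the opening at its end, in the units of the state.
- r.observe(): the state, without advancing time (a new reading comes with each control period).
- r.capture(name): name is "scene" or "top"; returns (picture, depth): 420x560x3 uint8, red, green, blue; 420x560 float32, m along the optical axis (not along the pixel's ray), 0 where there is no reading.
- r.camera_info(name): a dict with "camera_matrix" (3x3 intrinsics, pixels), "eye" and "rotation" of the camera in the world. Camera axes: x right, y down, z forward; pixel columns grow to the right and rows downward; lengths in m; the calibration is good to about 2 mm. A picture is of the moment at which its call begins. camera_info takes no time and is no camera call.
- r.hand_in(): hands the job in, once; it reports no verdict.
The state is a dict: "time_s": time; "joints": joint angles; "joint_velocities": joint speeds; "effort": joint torques, N m; "position": TCP position; "tcp_rot": TCP orientation; "contact_force": force on the tool from outside, world axes, zero at the start; "wrist_torque": the same for the moment, N m; "width": finger opening in m.
Only numpy, scipy, OpenCV 4.12 (cv2) and the standard library are available. Lean on these libraries where they do the work, as an engineer would, in place of code of your own. Each camera call takes 0.05 s, during which the arm holds its last target.

## Working session

There is one attempt and no reset: what is moved stays moved. The work goes in short steps, Python scripts to look and compute and a tool call to move; the robot and the scene stay as the last step left them, time stands still between calls to the robot, and variables do not carry over. Pictures are saved under pics/ and viewed, and the job is handed in when it is done.

Besides the shell and the picture viewer there is one more tool, called after "Request:" as name(argument=value, ...) on one line, values as JSON. apply_moves: Moves the arm, as the interface text tells. Its arguments: {"type":"object","properties":{"delta_rot":{"type":"array","items":{"type":"array","items":{"type":"number"}}},"translation":{"type":"array","items":{"type":"array","items":{"type":"number"}}},"jaw":{"type":"array","items":{"type":"number"}}},"required":["delta_rot","translation","jaw"]}

```bash
mkdir -p pics; ls; python3 - <<'E'
from bench import r
import cv2,numpy as np
for n in ("scene","top"):
    im,d=r.capture(n); cv2.imwrite(f"pics/{n}0.png",im[:,:,::-1]); np.save(f"pics/{n}0d.npy",d)
    c=r.camera_info(n); print(n,c["camera_matrix"],c["eye"],c["rotation"])
print(r.observe())
E
```

```text
pics
scene [[542.75980961   0.         271.32669609]
 [  0.         542.75980961 205.27052799]
 [  0.           0.           1.        ]] [1.49535588 0.7530561  1.01387976] [-0.18923654  0.37419354  0.80526668 -0.41918291]
top [[498.45134959   0.         277.61530271]
 [  0.         498.45134959 209.87064169]
 [  0.           0.           1.        ]] [ 0.41865581 -0.09296354  1.65915451] [ 0.02688336 -0.70112999  0.71228594 -0.01851388]
{'time_s': 0.1, 'joints': array([ 1.3520757 ,  0.3217618 , -0.07008993,  1.45153786,  0.02261815,
        1.37086347, -0.05692568]), 'joint_velocities': array([-0.00095288, -0.00132313, -0.00252837, -0.00184523, -0.00188376,
        0.00075347,  0.00048641]), 'effort': array([-3.82986209e-04, -4.94877076e+01, -3.84222027e-01, -3.15211523e+01,
        1.29753852e-02,  7.47392565e-03, -5.15489688e-06]), 'position': array([ 0.14981346, -0.63202001,  0.24733214]), 'tcp_rot': array([-8.77472452e-04,  9.93230968e-01,  1.16152695e-01, -1.59065635e-04]), 'contact_force': array([-0.03270526, -0.61584761,  0.43933035]), 'wrist_torque': array([-0.01276121, -0.02917172, -0.03885626]), 'width': 0.0855579209785558}
```

View pics/scene0.png

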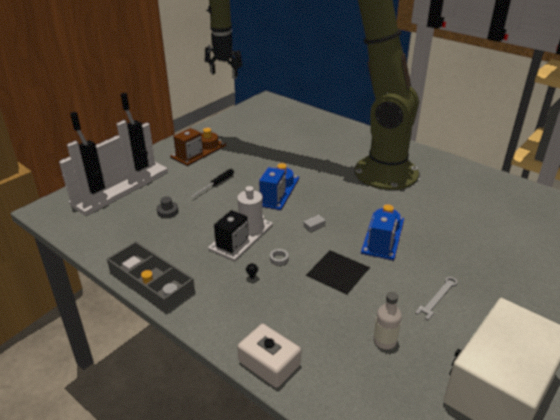

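View pics/top0.png

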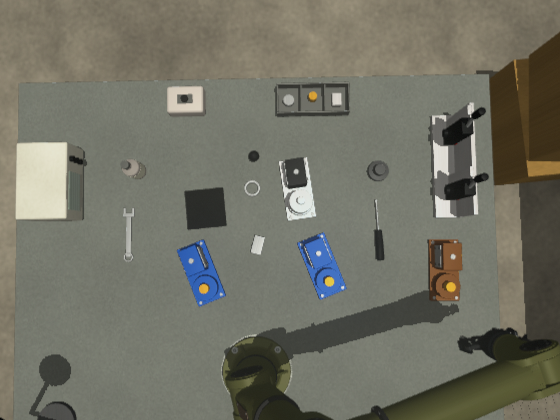

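The scene holds four head-shaped units in the top view: blue (203,288), blue (329,281), brown (451,287), and the white plate with a black housing and aluminium cover (298,200). The last fits the description because it has a black housing, an aluminium cover, and is neither blue nor brown. The mat is at (206,208). Next I'll measure and confirm in a crop.

```bash
cat > h.py <<'E'
from bench import r
import cv2,numpy as np
from scipy.spatial.transform import Rotation as R
def cam(n):
    c=r.camera_info(n); q=np.array(c["rotation"]); 
    return np.array(c["camera_matrix"]),np.array(c["eye"]),R.from_quat(q[[1,2,3,0]]).as_matrix()
def ray(n,uv,z):
    K,e,M=cam(n); d=M@np.linalg.solve(K,[uv[0],uv[1],1.]); return e+d*(z-e[2])/d[2]
def pts(n,d):
    K,e,M=cam(n); v,u=np.mgrid[:420,:560]
    p=np.stack([(u-K[0,2])/K[0,0]*d,(v-K[1,2])/K[1,1]*d,d],-1); return p@M.T+e
def proj(n,p):
    K,e,M=cam(n); q=K@(M.T@(np.array(p)-e)); return q[:2]/q[2]
def crop(im,u0,u1,v0,v1,s,f):
    cv2.imwrite(f,cv2.resize(im[v0:v1,u0:u1,::-1],None,fx=s,fy=s,interpolation=cv2.INTER_CUBIC))
def tool():
    s=r.observe(); q=s["tcp_rot"]; return s,R.from_quat(q[[1,2,3,0]]).as_matrix()
E
python3 - <<'E'
from h import *
im=cv2.imread("pics/top0.png")[:,:,::-1]; d=np.load("pics/top0d.npy")
crop(im,170,350,140,260,4,"pics/c0.png")
s=cv2.imread("pics/scene0.png")[:,:,::-1]; crop(s,190,350,160,300,4,"pics/c1.png")
P=pts("top",d)
def blob(m,box):
    u0,u1,v0,v1=box; k=np.zeros(m.shape,np.uint8);k[v0:v1,u0:u1]=m[v0:v1,u0:u1]
    n,l,st,c=cv2.connectedComponentsWithStats(k); i=1+np.argmax(st[1:,4]); 
    cs,_=cv2.findContours((l==i).astype(np.uint8),0,1); return l==i,cs[0]
g=im.max(2)
m,c=blob((g<45),(180,235,180,235)); rc=cv2.minAreaRect(c); print("mat",rc,ray("top",rc[0],.004))
# cover top by depth
Z=P[...,2]
print("bench z",np.median(Z[220:235,100:120]), "mat z",np.median(Z[200:215,200:212]))
for lo,hi in((.1,.125),(.13,.16),(.085,.1),(.006,.02)):
    m=(Z>lo)&(Z<hi); m2,c=blob(m.astype(np.uint8),(275,325,150,225)); rc=cv2.minAreaRect(c); 
    print(lo,hi,m2.sum(),cv2.minEnclosingCircle(c),rc,P[m2].mean(0).round(4),np.median(P[m2][:,2]))
E
```

```text
mat ((203.0327911376953, 208.3606719970703), (36.93858337402344, 33.498226165771484), 84.80557250976562) [0.53431004 0.17442227 0.004     ]
bench z 0.0015556648392138772 mat z 0.0041955551434671445
0.1 0.125 360 ((300.0714416503906, 200.5), 11.660689353942871) ((300.25, 200.25), (21.920310974121094, 22.62741470336914), 45.0) [ 0.5456 -0.1456  0.1178] 0.11791284272332703
0.13 0.16 50 ((300.5, 199.5), 3.8079864978790283) ((300.5, 199.5), (7.0, 7.0), 90.0) [ 0.5461 -0.1462  0.1483] 0.14816117630292824
0.085 0.1 466 ((295.5, 171.0), 15.945319175720215) ((295.3199768066406, 171.239990234375), (27.15290069580078, 20.081832885742188), 81.8698959350586) [ 0.6413 -0.1333  0.0946] 0.09489691389777899
0.006 0.02 590 ((297.56280517578125, 188.65829467773438), 32.76340103149414) ((297.48492431640625, 188.488525390625), (60.93265151977539, 32.38134765625), 82.303955078125) [ 0.5824 -0.138   0.0126] 0.012457071977088785
```

View pics/c0.png

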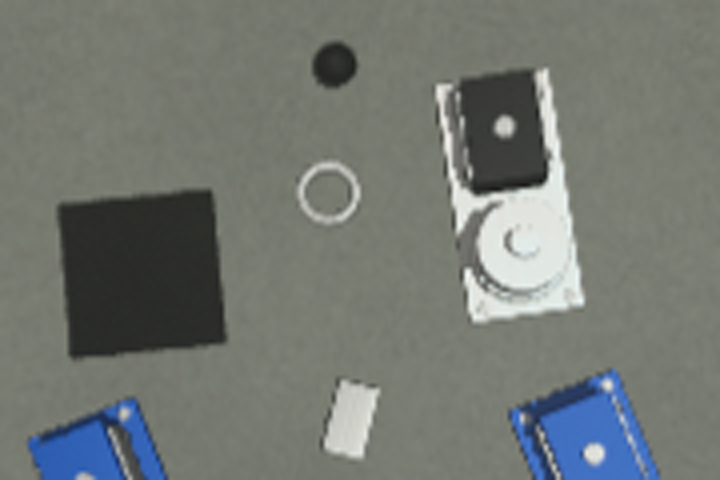

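View pics/c1.png

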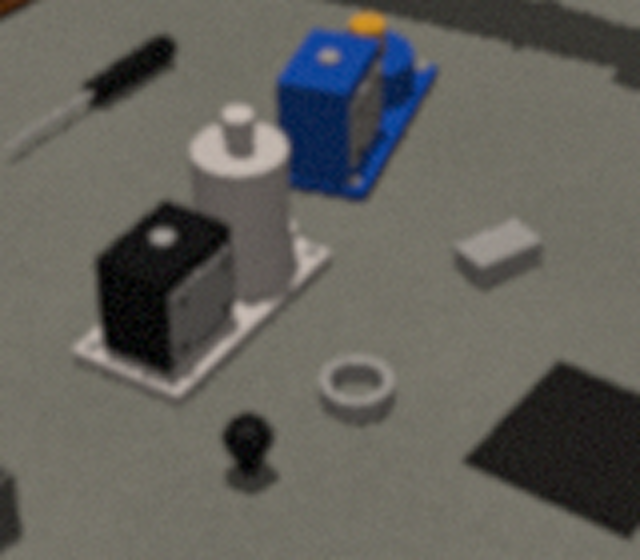

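The crops confirm it. The white plate at (298,190) has a black housing at (295,171) and a silver cover with its knob at (300,199). The jaw and bystander clearances look fine. I'll refine the knob with the second view and the mat with a better mask.

```bash
python3 - <<'E'
from h import *
im=cv2.imread("pics/top0.png")
g=im.max(2)
for t in (55,70):
    k=np.zeros_like(g);k[175:240,170:240]=(g<t)[175:240,170:240]
    cs,_=cv2.findContours(k,0,1);c=max(cs,key=cv2.contourArea);rc=cv2.minAreaRect(c);print("mat top",t,rc,ray("top",rc[0],.004)[:2])
s=cv2.imread("pics/scene0.png");g=s.max(2)
k=np.zeros_like(g);k[245:300,300:375]=(g<50)[245:300,300:375]
cs,_=cv2.findContours(k,0,1);c=max(cs,key=cv2.contourArea)
c4=cv2.approxPolyDP(c,4,True)[:,0];print(c4,np.mean([ray("scene",p,.004) for p in c4],0))
# knob top centre, scene crop (238,112)
uv=((238+.5)/4-.5+190,(112+.5)/4-.5+160)
print("scene knob",uv,ray("scene",uv,.148)); print("pred from top",proj("scene",[.546,-.146,.148]))
d=r.capture("scene")[1];P=pts("scene",d);Z=P[...,2];
m=np.zeros(Z.shape,bool);m[180:200,235:265]=True;mm=m&(Z>.14)&(Z<.16);print(P[mm].mean(0),mm.sum())
m=np.zeros(Z.shape,bool);m[180:210,230:270]=True;mm=m&(Z>.113)&(Z<.121);print(P[mm].mean(0),mm.sum())
k=np.zeros_like(g);P=pts("top",np.load("pics/top0d.npy"));Z=P[...,2];k[150:225,275:325]=(Z>.113)[150:225,275:325]&(Z<.16)[150:225,275:325]
cs,_=cv2.findContours(k,0,1);c=max(cs,key=cv2.contourArea);e=cv2.fitEllipse(c);print("cover top",e,ray("top",e[0],.118))
E
```

```text
mat top 55 ((205.17808532714844, 208.19180297851562), (37.89588928222656, 38.419315338134766), 83.9909896850586) [0.53475816 0.16725288]
mat top 70 ((204.79100036621094, 208.20083618164062), (38.38715362548828, 39.020904541015625), 84.80557250976562) [0.53474895 0.16854602]
[[330 251]
 [307 275]
 [346 293]
 [368 267]] [0.53463495 0.16261855 0.004     ]
scene knob (249.125, 187.625) [ 0.54074437 -0.15466042  0.148     ]
pred from top [250.11733716 189.45084384]
[ 0.54731299 -0.14815427  0.14749952] 49
[ 0.55008188 -0.14573014  0.11812809] 223
cover top ((300.16973876953125, 200.32884216308594), (21.94365882873535, 22.299497604370117), 30.696063995361328) [ 0.54641037 -0.14585954  0.118     ]
```

Request:
apply_moves(delta_rot=[[0,0,0],[0,0,0],[0,0,0],[0,0,0],[0,0,0],[0,0,0],[0,0,0],[0,0,0]], translation=[[1,-0.8,0],[2,-1.6,0],[2.5,-1.9,0],[2.5,-1.9,0],[2.5,-1.9,0],[2.5,-1.9,0],[2.5,-1.9,0],[2.5,-1.9,0]], jaw=[1,1,1,1,1,1,1,1])

```text
time_s: 0.82
position: [0.2944, -0.4542, 0.2483]
tcp_rot: [-0.0, 0.993, 0.117, -0.0]
contact_force: [0.5, 0.2, -0.1]
width: 0.0851
```

Request:
apply_moves(delta_rot=[[0,0,0],[0,0,0],[0,0,0],[0,0,0],[0,0,0],[0,0,0],[0,0,0],[0,0,0]], translation=[[3,-2.3,0],[3,-2.3,0],[3,-2.3,0],[3,-2.3,0],[3,-2.3,0],[3,-2.3,0],[3,-2.3,0],[3,-2.3,0]], jaw=[1,1,1,1,1,1,1,1])

```text
time_s: 1.48
position: [0.4849, -0.2195, 0.2484]
tcp_rot: [0.0, 0.993, 0.116, -0.0]
contact_force: [0.2, -1.0, -0.2]
width: 0.085
```

Request:
apply_moves(delta_rot=[[0,0,0],[0,0,0],[0,0,0],[0,0,0],[0,0,-6],[0,0,-6],[0,0,-6],[0,0,-6]], translation=[[2.5,-2,0],[2,-1.5,0],[1.5,-1.1,0],[1,-0.8,0],[0,0,0],[0,0,0],[0,0,0],[0,0,0]], jaw=[1,1,1,1,1,1,1,1])

```text
time_s: 2.15
position: [0.5396, -0.1523, 0.2481]
tcp_rot: [-0.0, 0.946, 0.323, -0.0]
contact_force: [-0.2, 0.3, -0.1]
width: 0.0853
```

```bash
python3 - <<'E'
from h import *
s,M=tool();print(s["position"],s["joints"],M.round(4),s["time_s"]); print("err tool cm",100*M.T@(np.array([.546,-.147,.139])-s["position"]))
E
```

```text
[ 0.53959727 -0.15227168  0.24808884] [ 0.74499909  0.17193956 -0.57722284  1.66017841  0.09638987  1.33861857
 -0.76045806] [[ 7.912e-01  6.116e-01 -7.000e-04]
 [ 6.116e-01 -7.912e-01 -2.000e-04]
 [-7.000e-04 -3.000e-04 -1.000e+00]] 2.15
err tool cm [ 0.83621193 -0.02229075 10.9083389 ]
```

Request:
apply_moves(delta_rot=[[0,0,0],[0,0,0],[0,0,0],[0,0,0],[0,0,0],[0,0,0],[0,0,0],[0,0,0]], translation=[[0.8,0,0],[0,0,2],[0,0,2],[0,0,2],[0,0,1.5],[0,0,1],[0,0,0.5],[0,0,0]], jaw=[1,1,1,1,1,0.5,0.5,0.4])

```text
time_s: 2.82
position: [0.5459, -0.148, 0.1574]
tcp_rot: [-0.001, 0.947, 0.32, -0.001]
contact_force: [-0.9, 0.3, 0.5]
width: 0.0598
```

```bash
python3 - <<'E'
from h import *
s,M=tool();print(s["position"],s["width"],s["contact_force"]); print("err tool cm",100*M.T@(np.array([.546,-.147,.139])-s["position"]))
im,d=r.capture("scene");crop(im,170,330,110,250,4,"pics/s1.png")
E
```

```text
[ 0.54591716 -0.14800612  0.15736362] 0.059789454995989456 [-0.88699282  0.33908479  0.45494216]
err tool cm [ 0.0691163  -0.07222652  1.83641609]
```

View pics/s1.png

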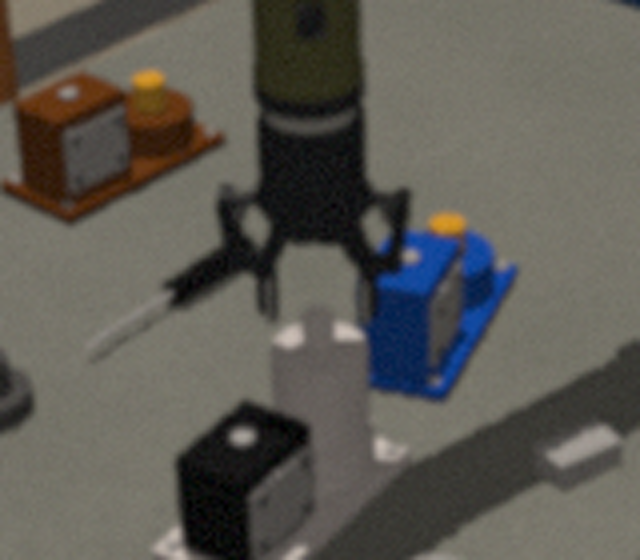

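In the crop, the knob at (317,318) is centred between the fingers (268 and 365). I'll descend the last 1.6 cm and close.

Request:
apply_moves(delta_rot=[[0,0,0],[0,0,0],[0,0,0],[0,0,0],[0,0,0],[0,0,0],[0,0,0],[0,0,0]], translation=[[0,0,0.8],[0,0,0.6],[0,0,0.2],[0,0,0],[0,0,0],[0,0,0],[0,0,0],[0,0,0]], jaw=[0.4,0.4,0.2,0,-0.2,-0.4,-0.7,-1])

```text
time_s: 3.53
position: [0.5466, -0.1486, 0.1428]
tcp_rot: [0.0, 0.947, 0.32, 0.0]
contact_force: [-0.8, 1.0, 1.4]
width: 0.0217
```

Request:
apply_moves(delta_rot=[[0,0,0],[0,0,0],[0,0,0],[0,0,0],[0,0,0],[0,0,0],[0,0,0],[0,0,0]], translation=[[0,0,0],[0,0,0],[0,0,0],[0,0,-0.2],[0,0,-0.3],[0,0,-0.5],[0,0,-0.5],[0,0,-0.5]], jaw=[-1,-1,-1,-1,-1,-1,-1,-1])

```text
time_s: 4.2
position: [0.5463, -0.1488, 0.1627]
tcp_rot: [0.0, 0.947, 0.32, -0.0]
contact_force: [0.8, -1.1, -1.4]
width: 0.022
```

```bash
python3 - <<'E'
from h import *
s,M=tool();print(s["position"],s["width"],s["contact_force"],s["joints"])
im,d=r.capture("scene");crop(im,170,330,110,250,4,"pics/s2.png")
E
```

```text
[ 0.54625312 -0.14881545  0.16266419] 0.021959316821526496 [ 0.83084006 -1.10033384 -1.43193978] [ 0.72094964  0.24941895 -0.57343917  1.75531314  0.14549377  1.17940049
 -0.81330263]
```

View pics/s2.png

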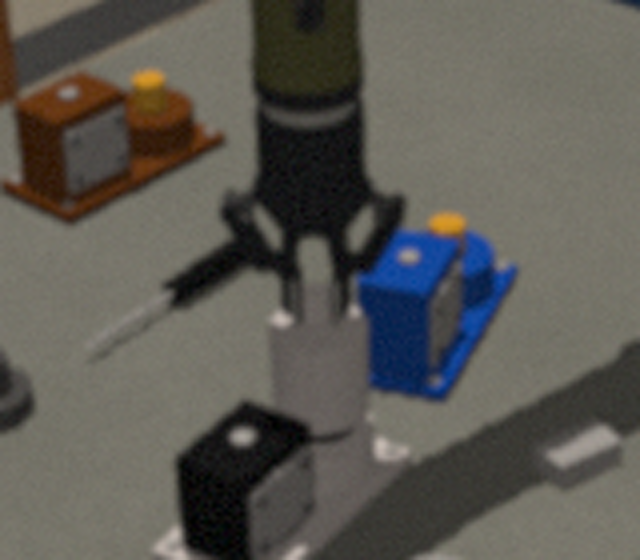

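The cover has risen: a dark gap shows under its rim at about (345,432). I'll keep lifting straight up.

Request:
apply_moves(delta_rot=[[0,0,0],[0,0,0],[0,0,0],[0,0,0],[0,0,0],[0,0,0],[0,0,0],[0,0,0]], translation=[[0,0,-0.8],[0,0,-1],[0,0,-1.2],[0,0,-1.2],[0,0,-1.2],[0,0,-1],[0,0,-0.8],[0,0,-0.4]], jaw=[-1,-1,-1,-1,-1,-1,-1,-1])

```text
time_s: 4.92
position: [0.5469, -0.1489, 0.2401]
tcp_rot: [0.001, 0.947, 0.32, 0.001]
contact_force: [0.2, -0.2, -1.9]
width: 0.022
```

```bash
python3 - <<'E'
from h import *
s,M=tool();print(s["position"],s["width"],s["contact_force"]);print("to mat tool cm",100*M.T@(np.array([.535,.167,s["position"][2]])-s["position"]))
im,d=r.capture("scene");crop(im,170,330,110,250,4,"pics/s3.png")
E
```

```text
[ 0.54694708 -0.1488601   0.24010807] 0.022046702378037818 [ 0.21446956 -0.20330321 -1.89749365]
to mat tool cm [ 18.20629136 -25.83860229  -0.03058915]
```

View pics/s3.png

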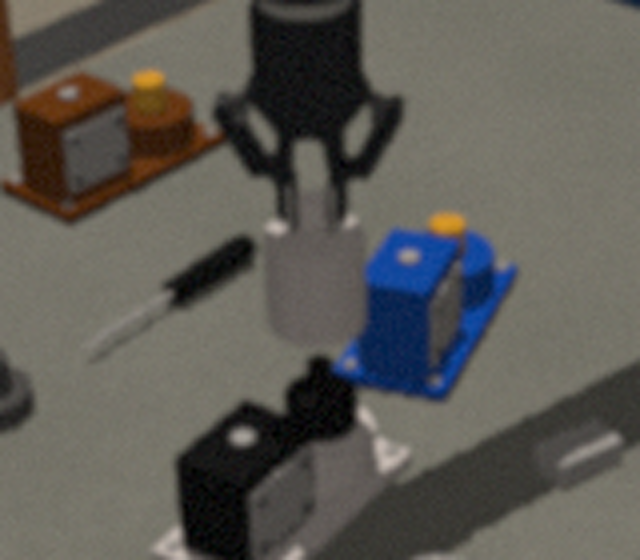

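The cover hangs clear above the black cap at (320,395). Next, move it to the mat.

Request:
apply_moves(delta_rot=[[0,0,0],[0,0,0],[0,0,0],[0,0,0],[0,0,0],[0,0,0],[0,0,0],[0,0,0]], translation=[[0.5,-0.7,0],[0.9,-1.3,0],[1.2,-1.7,0],[1.3,-1.9,0],[1.3,-1.9,0],[1.3,-1.9,0],[1.3,-1.9,0],[1.3,-1.9,0]], jaw=[-1,-1,-1,-1,-1,-1,-1,-1])

```text
time_s: 5.63
position: [0.5374, 0.0145, 0.2375]
tcp_rot: [-0.0, 0.947, 0.321, -0.001]
contact_force: [0.1, -0.2, -1.5]
width: 0.0218
```

Request:
apply_moves(delta_rot=[[0,0,0],[0,0,0],[0,0,0],[0,0,0],[0,0,0],[0,0,0],[0,0,0],[0,0,0]], translation=[[1.3,-1.9,0],[1.3,-1.9,0],[1.3,-1.9,0],[1.3,-1.8,0],[1.3,-1.8,0],[1.2,-1.6,0],[0.8,-1.2,0],[0.6,-0.6,0]], jaw=[-1,-1,-1,-1,-1,-1,-1,-1])

```text
time_s: 6.3
position: [0.5317, 0.1718, 0.2377]
tcp_rot: [-0.001, 0.947, 0.323, -0.001]
contact_force: [0.2, 0.1, -0.7]
width: 0.0221
```

```bash
python3 - <<'E'
from h import *
s,M=tool();print(s["position"],s["width"],s["contact_force"],s["joints"]);print("to mat tool cm",100*M.T@(np.array([.535,.167,.103])-s["position"]))
im,d=r.capture("scene");crop(im,230,430,150,310,4,"pics/s4.png")
E
```

```text
[0.53174508 0.17183476 0.23770984] 0.02210169334942037 [ 0.164896    0.06980583 -0.72506907] [ 0.34956881  0.20933136 -0.8013245   1.67272459  0.15264433  1.32606884
 -1.3921559 ]
to mat tool cm [-0.02710893  0.60817043 13.46983662]
```

View pics/s4.png

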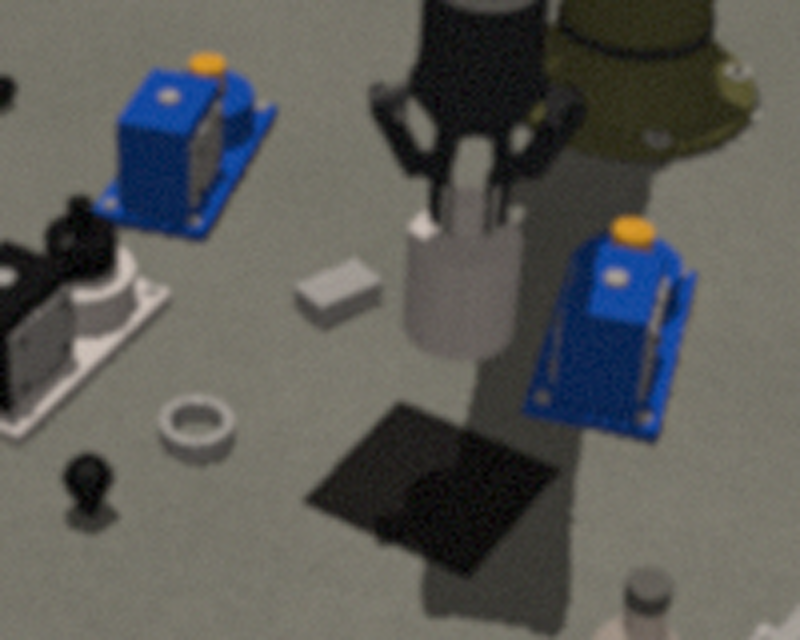

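The cover hangs upright above the mat, whose corners are about (400,402), (558,470), (467,577) and (305,498). Lowering now.

Request:
apply_moves(delta_rot=[[0,0,0],[0,0,0],[0,0,0],[0,0,0],[0,0,0],[0,0,0],[0,0,0],[0,0,0]], translation=[[0,0.5,0.5],[0,0,1.5],[0,0,2],[0,0,2],[0,0,2],[0,0,2],[0,0,1.5],[0,0,1]], jaw=[-1,-1,-1,-1,-1,-1,-1,-1])

```text
time_s: 7.02
position: [0.5361, 0.1611, 0.1107]
tcp_rot: [0.0, 0.948, 0.319, -0.002]
contact_force: [0.4, -1.2, -2.1]
width: 0.0219
```

Request:
apply_moves(delta_rot=[[0,0,0],[0,0,0],[0,0,0],[0,0,0],[0,0,0],[0,0,0],[0,0,0],[0,0,0]], translation=[[0,0,0.4],[0,0,0.1],[0,0,0.1],[0,0,0.1],[0,0,0.1],[0,0,0.1],[0,0,0],[0,0,0]], jaw=[-1,-1,-1,-1,-1,-1,-1,-1])

```text
time_s: 7.68
position: [0.5371, 0.1636, 0.1045]
tcp_rot: [0.0, 0.947, 0.32, 0.0]
contact_force: [-0.6, 0.5, -1.3]
width: 0.0216
```

Request:
apply_moves(delta_rot=[[0,0,0],[0,0,0],[0,0,0],[0,0,0],[0,0,0],[0,0,0],[0,0,0],[0,0,0]], translation=[[0,0,0.1],[0,0,0.1],[0,0,0],[0,0,0.05],[0,0,0],[0,0,0.05],[0,0,0],[0,0,0]], jaw=[-1,-1,-1,-1,-1,-1,-1,-1])

```text
time_s: 8.35
position: [0.537, 0.1637, 0.1019]
tcp_rot: [0.0, 0.947, 0.32, 0.0]
contact_force: [-3.3, -0.7, 5.1]
width: 0.0219
```

```bash
python3 - <<'E'
from h import *
s,M=tool();print(s["position"],s["width"],s["contact_force"])
im,d=r.capture("scene");crop(im,250,410,200,320,4,"pics/s5.png")
E
```

```text
[0.53703159 0.16373254 0.10187228] 0.021917594163519225 [-3.27388492 -0.66845414  5.06630856]
```

View pics/s5.png

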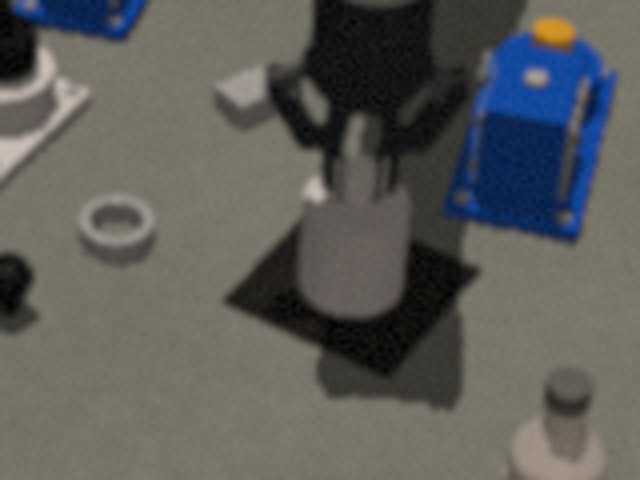

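It stands on the mat centre with 5 N of contact. Releasing.

Request:
apply_moves(delta_rot=[[0,0,0],[0,0,0],[0,0,0],[0,0,0],[0,0,0],[0,0,0],[0,0,0],[0,0,0]], translation=[[0,0,0],[0,0,0],[0,0,0],[0,0,0],[0,0,0],[0,0,0],[0,0,0],[0,0,0]], jaw=[-0.4,-0.3,-0.1,0.1,0.3,0.5,0.5,0.5])

```text
time_s: 9.07
position: [0.537, 0.1636, 0.1012]
tcp_rot: [0.0, 0.947, 0.32, -0.0]
contact_force: [-0.2, -0.4, 0.2]
width: 0.064
```

Request:
apply_moves(delta_rot=[[0,0,0],[0,0,0],[0,0,0],[0,0,0],[0,0,0],[0,0,0],[0,0,0],[0,0,0]], translation=[[0,0,0],[0,0,-0.5],[0,0,-1],[0,0,-1.5],[0,0,-2],[0,0,-2],[0,0,-2],[0,0,-2]], jaw=[0.5,0.5,0.5,0.5,0.5,0.5,0.5,0.5])

```text
time_s: 9.73
position: [0.537, 0.1638, 0.2133]
tcp_rot: [0.0, 0.947, 0.32, 0.001]
contact_force: [0.4, 1.0, -0.3]
width: 0.064
```

```bash
python3 - <<'E'
from h import *
s,M=tool();print(s["position"],s["width"],s["contact_force"],s["joints"])
im,d=r.capture("scene");crop(im,190,410,170,320,3.6,"pics/s6.png")
im,d=r.capture("top");crop(im,170,350,130,250,4,"pics/t6.png");np.save("pics/t6.npy",d)
E
```

```text
[0.53700984 0.16384825 0.21334693] 0.06399135190191098 [ 0.42794801  1.02693835 -0.311809  ] [ 0.35302463  0.231287   -0.79323646  1.70136773  0.17176338  1.27959236
 -1.39506891]
```

View pics/s6.png

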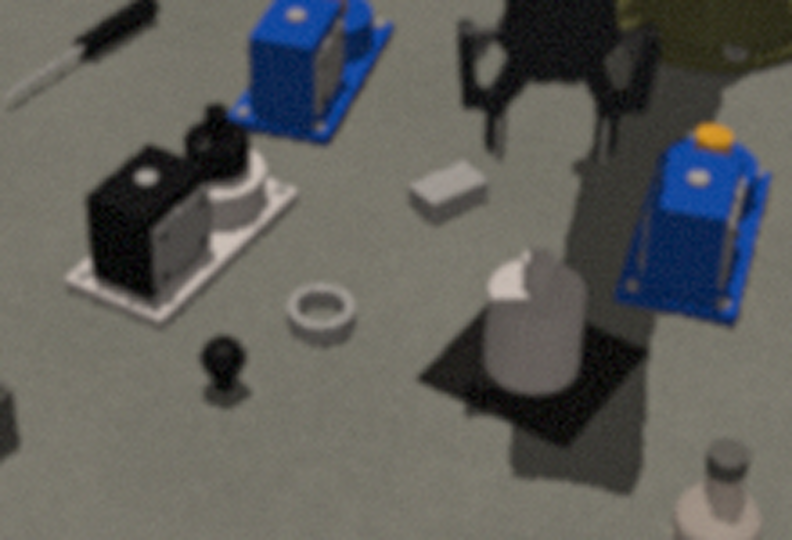

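View pics/t6.png

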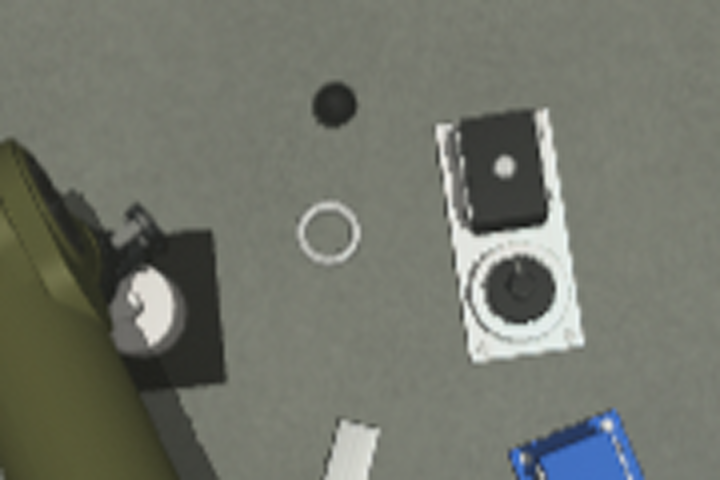

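The cover stands upright and released on the mat (scene crop 535,325). The black cap is exposed at (519,288) in the top crop, with its grey tick towards the housing. Measure the cap.

```bash
python3 - <<'E'
from h import *
d=np.load("pics/t6.npy");P=pts("top",d);Z=P[...,2];print(r.observe()["time_s"])
for lo,hi,zz in((.074,.088,.08),(.095,.115,.106),(.04,.115,0)):
    k=np.zeros(Z.shape,np.uint8);k[188:222,285:318]=((Z>lo)&(Z<hi))[188:222,285:318]
    cs,_=cv2.findContours(k,0,1);c=max(cs,key=cv2.contourArea)
    m=k>0;print(lo,m.sum(),P[m].mean(0),cv2.minEnclosingCircle(c), ray("top",cv2.minEnclosingCircle(c)[0],zz))
s,M=tool();print("cm",100*M.T@(np.array([.5463,-.148,.2133])-s["position"]))
E
```

```text
9.8333
0.074 180 [ 0.54562809 -0.14547836  0.08094582] ((299.81146240234375, 201.48361206054688), 8.566567420959473) [ 0.5458994 -0.1459591  0.08     ]
0.095 31 [ 0.54633172 -0.14602891  0.10582252] ((300.0384521484375, 200.73077392578125), 3.050476312637329) [ 0.54615207 -0.1458384   0.106     ]
0.04 452 [ 0.5449819  -0.1451921   0.06506238] ((299.467041015625, 202.13735961914062), 12.19068717956543) [ 0.55017618 -0.14745521  0.        ]
cm [-18.40039967  25.30317846   0.22992878]
```

Request:
apply_moves(delta_rot=[[0,0,0],[0,0,0],[0,0,0],[0,0,0],[0,0,0],[0,0,0],[0,0,0],[0,0,0]], translation=[[-0.9,1.3,0],[-1.8,2.5,0],[-2.2,3,0],[-2.2,3,0],[-2.2,3,0],[-2.2,3,0],[-2.2,3,0],[-2.2,3,0]], jaw=[0.5,0.5,0.5,0.5,0.5,0.5,0.5,0.5])

```text
time_s: 10.5
position: [0.5423, -0.1079, 0.2115]
tcp_rot: [0.0, 0.947, 0.32, 0.0]
contact_force: [1.4, 0.1, 0.4]
width: 0.0639
```

Request:
apply_moves(delta_rot=[[0,0,0],[0,0,0],[0,0,-3],[0,0,-3],[0,0,-3],[0,0,-3],[0,0,-3],[0,0,0]], translation=[[-1.6,2.3,0],[-0.9,1.2,0],[0,0,0],[0,0,0],[0,0,0],[0,0,0],[0,0,0],[0,0,0]], jaw=[0.3,0.2,0.1,0,0,0,0,0])

```text
time_s: 11.17
position: [0.5442, -0.1477, 0.2113]
tcp_rot: [-0.0, 0.897, 0.442, 0.0]
contact_force: [-0.6, 0.1, -0.2]
width: 0.0427
```

```bash
python3 - <<'E'
from h import *
s,M=tool();print(s["position"],s["width"],s["contact_force"],s["joints"]);print("cm",100*M.T@(np.array([.5463,-.1475,.100])-s["position"]))
print(M.round(3))
E
```

```text
[ 0.54421783 -0.1476966   0.21129993] 0.04267067309359403 [-0.59131212  0.12187268 -0.19320481] [ 0.77047996  0.21018257 -0.62434805  1.70143503  0.12727148  1.27130188
 -0.53537743]
cm [ 0.13680641  0.15921439 11.12997814]
[[ 0.609  0.793 -0.   ]
 [ 0.793 -0.609  0.001]
 [ 0.    -0.001 -1.   ]]
```

Request:
apply_moves(delta_rot=[[0,0,0],[0,0,0],[0,0,0],[0,0,0],[0,0,0],[0,0,0],[0,0,0],[0,0,0]], translation=[[0.1,0.15,0.5],[0,0,1.5],[0,0,2],[0,0,2],[0,0,2],[0,0,1.2],[0,0,0.5],[0,0,0]], jaw=[0,0,0,0,0,0,0,0])

```text
time_s: 11.83
position: [0.5452, -0.1488, 0.1131]
tcp_rot: [-0.001, 0.898, 0.441, -0.001]
contact_force: [-0.7, 0.8, 0.3]
width: 0.0427
```

```bash
python3 - <<'E'
from h import *
s,M=tool();print(s["position"],s["width"],s["contact_force"],s["wrist_torque"]);print("cm",100*M.T@(np.array([.5463,-.1475,.100])-s["position"]))
im,d=r.capture("scene");crop(im,190,310,130,250,5,"pics/s7.png")
E
```

```text
[ 0.5452441  -0.14875812  0.11308517] 0.04272799313683503 [-0.67346704  0.77372552  0.32743697] [-0.00713736 -0.02927929 -0.01682346]
cm [0.16474067 0.00975902 1.3084185 ]
```

View pics/s7.png

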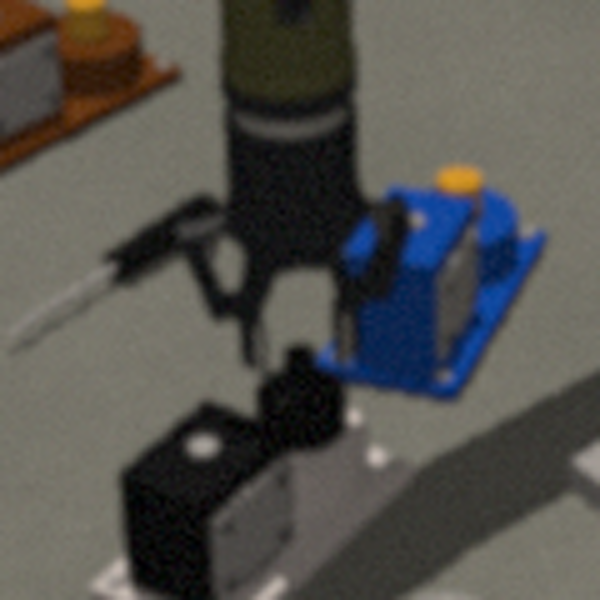

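The knob top at (300,350) is midway between the fingers (255 and 345). Going down 1 cm and closing.

Request:
apply_moves(delta_rot=[[0,0,0],[0,0,0],[0,0,0],[0,0,0],[0,0,0],[0,0,0],[0,0,0],[0,0,0]], translation=[[0.1,0,0.4],[0,0,0.4],[0,0,0.2],[0,0,0],[0,0,0],[0,0,0],[0,0,0],[0,0,0]], jaw=[0,0,0,0,-0.2,-0.3,-0.4,-0.4])

```text
time_s: 12.55
position: [0.5466, -0.1486, 0.1045]
tcp_rot: [0.0, 0.898, 0.441, 0.0]
contact_force: [-1.1, -0.1, 0.3]
width: 0.0259
```

Request:
apply_moves(delta_rot=[[0,0,0],[0,0,0],[0,0,0],[0,0,0],[0,0,0],[0,0,0],[0,0,0],[0,0,0]], translation=[[0,0,0],[0,0,0],[0,0,0],[0,0,0],[0,0,0],[0,0,0],[0,0,0],[0,0,0]], jaw=[-0.5,-0.6,-0.7,-0.9,-1,-1,-1,-1])

```text
time_s: 13.22
position: [0.5465, -0.1485, 0.1046]
tcp_rot: [0.0, 0.897, 0.441, -0.0]
contact_force: [-2.8, 0.4, 5.8]
width: 0.0174
```

```bash
python3 - <<'E'
from h import *
s,M=tool();print(s["position"],s["width"],s["contact_force"],s["wrist_torque"],s["joints"])
im,d=r.capture("scene");crop(im,190,310,130,250,5,"pics/s8.png")
E
```

```text
[ 0.54653905 -0.14845362  0.10461155] 0.01744815528462776 [-2.8054328   0.44570335  5.75536025] [ 0.14955538  0.49751914 -0.08131929] [ 0.73876713  0.31878233 -0.60368118  1.810559    0.20394798  1.07460484
 -0.59642217]
```

View pics/s8.png

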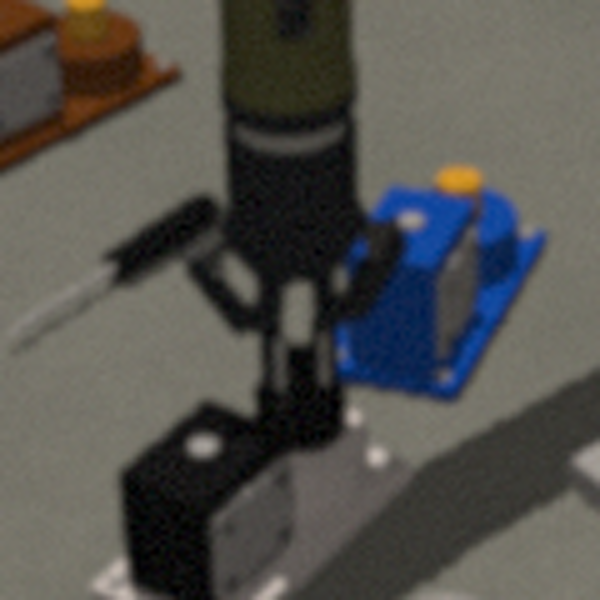

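The knob is gripped (opening 17 mm). First try: counter-clockwise seen from above (tool rz negative), in small steps.

Request:
apply_moves(delta_rot=[[0,0,-1.5],[0,0,-2],[0,0,-2],[0,0,-2],[0,0,-2],[0,0,-2],[0,0,-1.5],[0,0,0]], translation=[[0,0,0],[0,0,0],[0,0,0],[0,0,0],[0,0,0],[0,0,0],[0,0,0],[0,0,0]], jaw=[-1,-1,-1,-1,-1,-1,-1,-1])

```text
time_s: 13.93
position: [0.546, -0.147, 0.1045]
tcp_rot: [-0.001, 0.842, 0.54, -0.0]
contact_force: [-4.0, 3.1, 7.1]
width: 0.0178
```

```bash
python3 - <<'E'
from h import *
s,M=tool();print(s["position"],s["width"],s["contact_force"],s["wrist_torque"],np.degrees(np.arctan2(M[1,0],M[0,0])),s["effort"][6],s["joints"][6])
E
```

```text
[ 0.54599732 -0.14701102  0.10454214] 0.017776679529058956 [-3.96651773  3.10816588  7.11329657] [ 0.89694607  0.91556866 -0.4318059 ] 65.34889572204635 0.6833482906222343 -0.38077807262110547
```

Torque rose (joint 7 at 0.68 N·m, well over 0.1), which suggests a hard stop. Now trying the other way and comparing the torque.

Request:
apply_moves(delta_rot=[[0,0,2],[0,0,3],[0,0,3],[0,0,3],[0,0,3],[0,0,3],[0,0,2],[0,0,0]], translation=[[0,0,0],[0,0,0],[0,0,0],[0,0,0],[0,0,0],[0,0,0],[0,0,0],[0,0,0]], jaw=[-1,-1,-1,-1,-1,-1,-1,-1])

```text
time_s: 14.6
position: [0.547, -0.1483, 0.1046]
tcp_rot: [0.0, 0.919, 0.393, 0.0]
contact_force: [-0.2, 0.1, 4.5]
width: 0.0178
```

```bash
python3 - <<'E'
from h import *
s,M=tool();print(s["position"],s["width"],s["contact_force"],s["wrist_torque"],np.degrees(np.arctan2(M[1,0],M[0,0])),s["effort"][6],s["joints"][6])
im,d=r.capture("top");crop(im,260,340,160,220,8,"pics/t9.png")
E
```

```text
[ 0.54695807 -0.14830069  0.10457346] 0.01777533693930067 [-0.21776441  0.13960592  4.50000335] [ 0.24711031  0.1802301  -0.01029284] 46.303682458655715 -0.3519734926521778 -0.6968227496431585
```

View pics/t9.png

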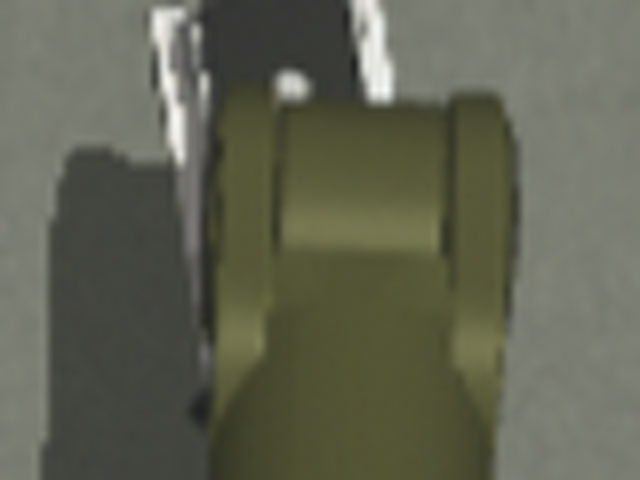

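Wrist torque is about zero this way, against -0.43 N·m the other way, so the thread is left-handed (clockwise from above loosens it). Continuing clockwise.

Request:
apply_moves(delta_rot=[[0,0,3],[0,0,4],[0,0,4],[0,0,4],[0,0,4],[0,0,4],[0,0,3],[0,0,0]], translation=[[0,0,0],[0,0,0],[0,0,0],[0,0,0],[0,0,0],[0,0,0],[0,0,0],[0,0,0]], jaw=[-1,-1,-1,-1,-1,-1,-1,-1])

```text
time_s: 15.32
position: [0.5472, -0.1485, 0.1046]
tcp_rot: [0.0, 0.984, 0.177, 0.001]
contact_force: [0.3, 0.4, 3.5]
width: 0.0178
```

```bash
python3 - <<'E'
from h import *
s,M=tool();print(s["position"],s["width"],s["contact_force"],s["wrist_torque"],np.degrees(np.arctan2(M[1,0],M[0,0])),s["effort"][6],s["joints"][6])
im,d=r.capture("scene");crop(im,190,310,130,250,5,"pics/s10.png")
E
```

```text
[ 0.54721667 -0.14850041  0.10459028] 0.017774800067063026 [0.28601319 0.35142003 3.4535519 ] [ 0.12588157 -0.09761174 -0.040543  ] 20.335442480260877 -0.5146457813680172 -1.1296020308064318
```

View pics/s10.png

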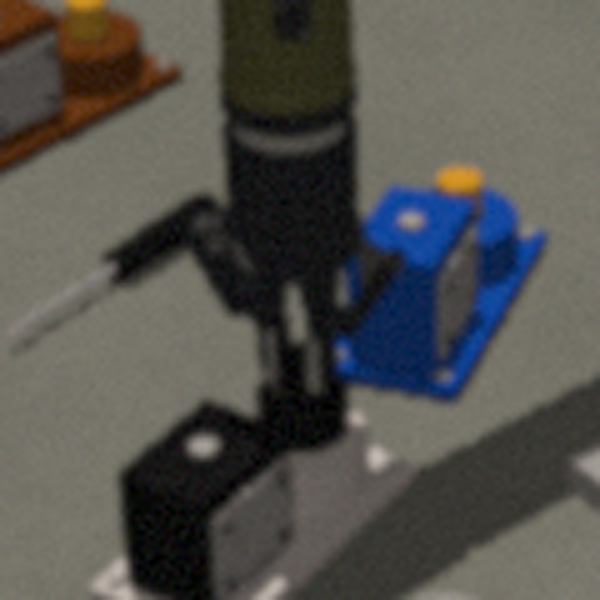

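Request:
apply_moves(delta_rot=[[0,0,3],[0,0,5],[0,0,6],[0,0,6],[0,0,6],[0,0,5],[0,0,3],[0,0,0]], translation=[[0,0,0],[0,0,0],[0,0,0],[0,0,0],[0,0,0],[0,0,0],[0,0,0],[0,0,0]], jaw=[-1,-1,-1,-1,-1,-1,-1,-1])

```text
time_s: 16.03
position: [0.5476, -0.1501, 0.1046]
tcp_rot: [0.001, 0.993, -0.119, 0.001]
contact_force: [2.9, -3.0, 1.7]
width: 0.0178
```

```bash
python3 - <<'E'
from h import *
s,M=tool();print(s["position"],s["width"],s["contact_force"],s["wrist_torque"],np.degrees(np.arctan2(M[1,0],M[0,0])),s["effort"][6],s["joints"])
E
```

```text
[ 0.54758439 -0.150066    0.10463317] 0.017844044463900817 [ 2.94207422 -3.01803416  1.68580106] [-0.77749186 -0.63466946 -0.06081851] -13.657704659341125 -0.5344201438128948 [ 0.59525938  0.29160469 -0.43195392  1.81479903  0.14027968  1.06175042
 -1.69802553]
```

The gripper has turned 79° from the stop. Pulling early would fail the run, so I'll release, back off and check the tick before lifting.

Request:
apply_moves(delta_rot=[[0,0,0],[0,0,0],[0,0,0],[0,0,0],[0,0,0],[0,0,0],[0,0,0],[0,0,0]], translation=[[0,0,0],[0,0,0],[0,0,0],[0,0,0],[0,0,0],[0,0,-1],[0,0,-2],[0,0,-2.5]], jaw=[-0.4,-0.2,0,0,0,0,0,0])

```text
time_s: 16.7
position: [0.5453, -0.148, 0.1589]
tcp_rot: [-0.0, 0.993, -0.119, -0.002]
contact_force: [0.2, 0.7, 0.1]
width: 0.0429
```

Request:
apply_moves(delta_rot=[[0,0,0],[0,0,0],[0,0,0],[0,0,0],[0,0,0],[0,0,0],[0,0,0],[0,0,0]], translation=[[0,0,-3],[0,-1,-2],[0,-3,0],[0,-3,0],[0,-3,0],[0,-3,0],[0,-2,0],[0,-1,0]], jaw=[0,0,0,0,0,0,0,0])

```text
time_s: 17.37
position: [0.5846, 0.0113, 0.2103]
tcp_rot: [-0.001, 0.993, -0.116, 0.0]
contact_force: [1.0, 0.7, -0.5]
width: 0.0425
```

```bash
python3 - <<'E'
from h import *
s,M=tool();print(s["position"],s["width"],s["contact_force"])
im,d=r.capture("top");crop(im,270,330,170,220,10,"pics/t11.png");np.save("pics/t11.npy",d);cv2.imwrite("pics/t11f.png",im[:,:,::-1])
o=cv2.imread("pics/t6.png")[60:360,400:720];cv2.imwrite("pics/t6c.png",cv2.resize(o,None,fx=2,fy=2))
E
```

```text
[0.5846179  0.01130029 0.21030157] 0.04253782989658759 [ 0.95019098  0.69785875 -0.46915863]
```

View pics/t11.png

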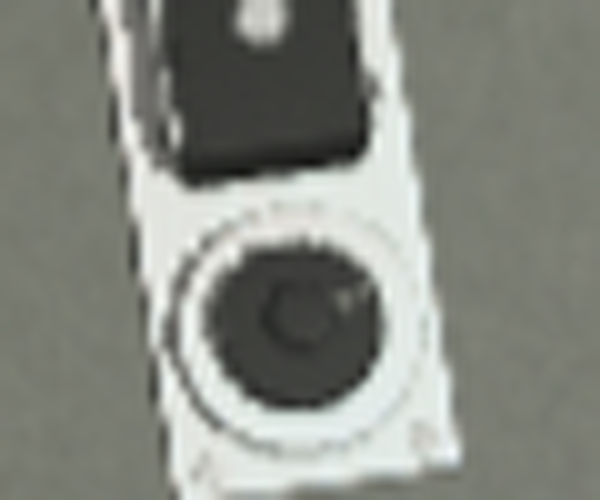

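View pics/t6c.png

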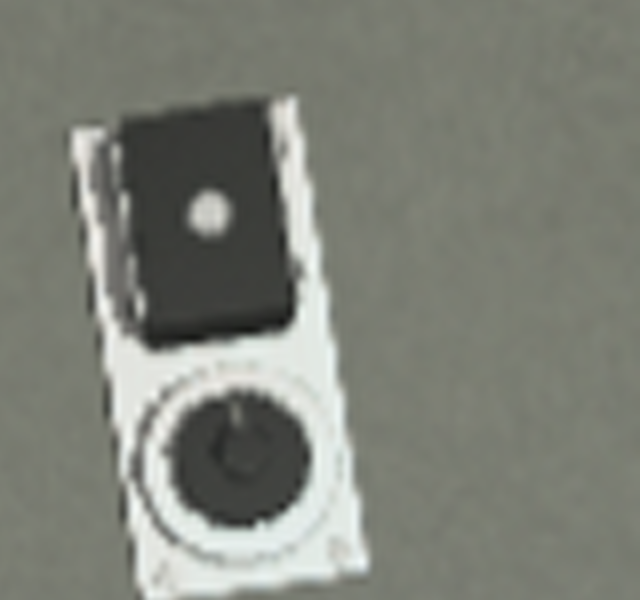

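The tick has moved from straight towards the housing to (350,297) in the crop, roughly 70° clockwise. So the cap has turned and is still down on the neck. I'll measure the tick angle exactly.

```bash
python3 - <<'E'
from h import *
t=lambda u,v,k,u0,v0:((u+.5)/k-.5+u0,(v+.5)/k-.5+v0)
d=np.load("pics/t11.npy");P=pts("top",d);Z=P[...,2]
k=np.zeros(Z.shape,np.uint8);k[185:215,287:312]=((Z>.095)&(Z<.115))[185:215,287:312]
print(P[k>0].mean(0),k.sum())
k=np.zeros(Z.shape,np.uint8);k[185:215,287:312]=((Z>.072)&(Z<.115))[185:215,287:312]
cs,_=cv2.findContours(k,0,1);c=max(cs,key=cv2.contourArea);(u,v),rad=cv2.minEnclosingCircle(c);print((u,v),rad);cen=ray("top",(u,v),.08)
tick=ray("top",t(350,297,10,270,170),.08);print(cen,tick,np.degrees(np.arctan2(*(tick-cen)[[1,0]]))-np.degrees(.134))
s,M=tool();print("cm",100*M.T@(np.array([.5464,-.1478,.104])-s["position"]),np.degrees(np.arctan2(M[1,0],M[0,0])))
E
```

```text
[ 0.55114522 -0.1420988   0.10523852] 37
(299.5, 201.5) 8.631438255310059
[ 0.5458634  -0.14496936  0.08      ] [ 0.55277033 -0.16113465  0.08      ] -74.54208673273222
cm [-0.05733205 16.44912543 10.57413728] -13.32016521013003
```

The cap is turned 74.5° by the tick, which is almost the ideal 75°. Regripping.

Request:
apply_moves(delta_rot=[[0,0,0],[0,0,0],[0,0,0],[0,0,0],[0,0,0],[0,0,0],[0,0,0],[0,0,0]], translation=[[0,1.5,0],[0,3,0],[0,3,0],[0,3,0],[0,3,0],[0,2,0],[0,0.9,0],[0,0,0]], jaw=[0,0,0,0,0,0,0,0])

```text
time_s: 18.08
position: [0.5444, -0.1566, 0.2094]
tcp_rot: [0.001, 0.993, -0.122, -0.0]
contact_force: [-0.2, 0.4, 0.3]
width: 0.0425
```

Request:
apply_moves(delta_rot=[[0,0,0],[0,0,0],[0,0,0],[0,0,0],[0,0,0],[0,0,0],[0,0,0],[0,0,0]], translation=[[0,0,1],[0,0,2],[0,0,2],[0,0,2],[0,0,1],[0,0,0.7],[0,0,0],[0,0,0]], jaw=[0,0,0,0,0,0,0,0])

```text
time_s: 18.75
position: [0.546, -0.1516, 0.1226]
tcp_rot: [-0.0, 0.993, -0.118, 0.0]
contact_force: [0.0, -1.1, 1.4]
width: 0.0427
```

```bash
python3 - <<'E'
from h import *
s,M=tool();print(s["position"],s["width"],s["contact_force"]);print("cm",100*M.T@(np.array([.5464,-.1478,.104])-s["position"]))
im,d=r.capture("scene");crop(im,190,310,130,250,5,"pics/s12.png")
E
```

```text
[ 0.54604346 -0.15160888  0.12260008] 0.04272325402024249 [ 0.00974613 -1.12971505  1.40011947]
cm [-0.0553819  -0.37814171  1.86008554]
```

View pics/s12.png

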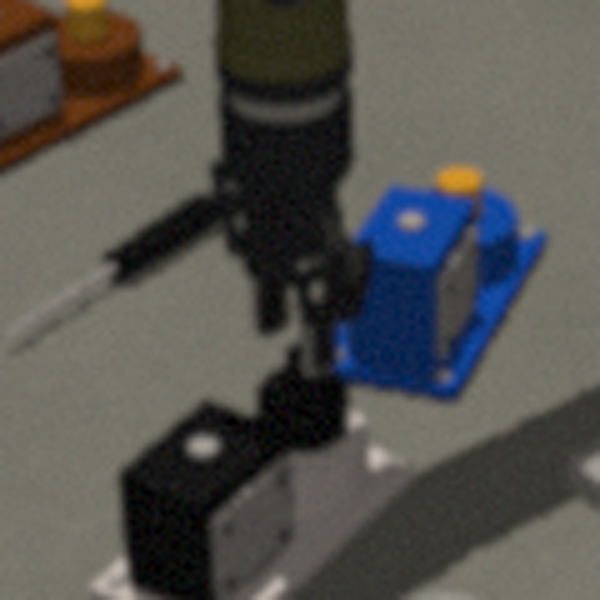

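The fingers (270 and 318) straddle the knob with a 4 mm offset, which I'll correct before going down.

Request:
apply_moves(delta_rot=[[0,0,0],[0,0,0],[0,0,0],[0,0,0],[0,0,0],[0,0,0],[0,0,0],[0,0,0]], translation=[[0,-0.2,0],[0,-0.1,0],[0,0,0.6],[0,0,0.6],[0,0,0.4],[0,0,0.2],[0,0,0],[0,0,0]], jaw=[0,0,0,0,0,0,0,0])

```text
time_s: 19.47
position: [0.5461, -0.1495, 0.104]
tcp_rot: [-0.0, 0.993, -0.119, -0.0]
contact_force: [0.0, -0.7, 0.4]
width: 0.0427
```

Request:
apply_moves(delta_rot=[[0,0,0],[0,0,0],[0,0,0],[0,0,0],[0,0,0],[0,0,0],[0,0,0],[0,0,0]], translation=[[0,0,0],[0,0,0],[0,0,0],[0,0,0],[0,0,0],[0,0,0],[0,0,0],[0,0,0]], jaw=[-0.2,-0.4,-0.6,-0.8,-1,-1,-1,-1])

```text
time_s: 20.13
position: [0.5466, -0.1497, 0.1047]
tcp_rot: [0.0, 0.993, -0.119, 0.0]
contact_force: [-0.7, -1.1, 3.6]
width: 0.0179
```

```bash
python3 - <<'E'
from h import *
s,M=tool();print(s["position"],s["width"],s["contact_force"],s["wrist_torque"])
im,d=r.capture("scene");crop(im,190,310,130,250,5,"pics/s13.png")
E
```

```text
[ 0.54659638 -0.14971308  0.10474765] 0.01791546788087315 [-0.65201735 -1.05996444  3.62397835] [-0.08911059  0.10197009 -0.01289748]
```

View pics/s13.png

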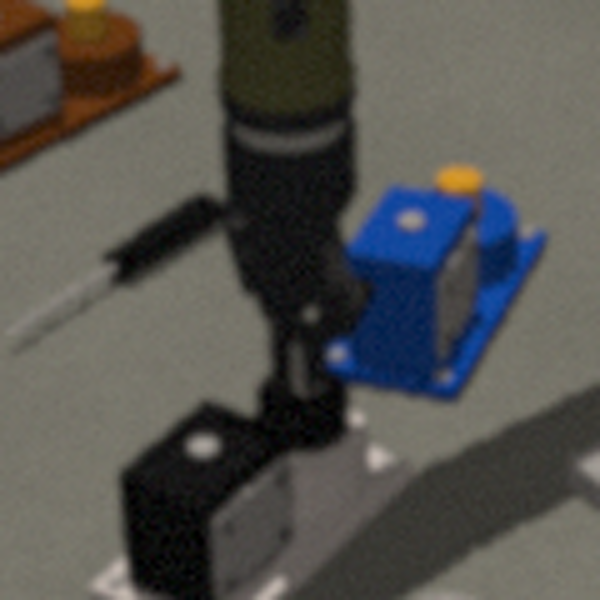

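Gripped well with low side forces. Lifting slowly, checking the force.

Request:
apply_moves(delta_rot=[[0,0,0],[0,0,0],[0,0,0],[0,0,0],[0,0,0],[0,0,0],[0,0,0],[0,0,0]], translation=[[0,0,-0.1],[0,0,-0.1],[0,0,-0.1],[0,0,-0.1],[0,0,0],[0,0,0],[0,0,0],[0,0,0]], jaw=[-1,-1,-1,-1,-1,-1,-1,-1])

```text
time_s: 20.85
position: [0.5462, -0.1496, 0.1082]
tcp_rot: [0.0, 0.993, -0.119, -0.0]
contact_force: [1.4, -2.2, -1.6]
width: 0.0177
```

The pull is only 1.6 N, so the cap is free. Lifting on.

Request:
apply_moves(delta_rot=[[0,0,0],[0,0,0],[0,0,0],[0,0,0],[0,0,0],[0,0,0],[0,0,0],[0,0,0]], translation=[[0,0,-0.3],[0,0,-0.5],[0,0,-0.8],[0,0,-1],[0,0,-1.2],[0,0,-1.2],[0,0,-1.2],[0,0,-1.2]], jaw=[-1,-1,-1,-1,-1,-1,-1,-1])

```text
time_s: 21.52
position: [0.5465, -0.149, 0.1841]
tcp_rot: [0.0, 0.993, -0.119, 0.0]
contact_force: [0.1, 0.3, -0.7]
width: 0.0179
```

Request:
apply_moves(delta_rot=[[0,0,0],[0,0,0],[0,0,0],[0,0,0],[0,0,0],[0,0,0],[0,0,0],[0,0,0]], translation=[[0,0,-1],[0,0,-1],[0,0,-0.8],[0,0,-0.5],[0,0,-0.2],[0,0,0],[0,0,0],[0,0,0]], jaw=[-1,-1,-1,-1,-1,-1,-1,-1])

```text
time_s: 22.18
position: [0.5459, -0.1494, 0.2166]
tcp_rot: [-0.0, 0.993, -0.119, -0.001]
contact_force: [-0.5, 0.1, -1.7]
width: 0.0178
```

```bash
python3 - <<'E'
from h import *
s,M=tool();print(s["time_s"],s["position"],s["width"],s["contact_force"],np.abs(s["joint_velocities"]).max())
im,d=r.capture("scene");crop(im,190,390,110,290,3.3,"pics/s14.png")
P=pts("scene",d);Z=P[...,2];m=np.hypot(P[...,0]-.546,P[...,1]+.149)<.032;zz=Z[m&(Z>.08)];print(np.percentile(zz,[1,3,5,10,25]),len(zz))
m=np.hypot(P[...,0]-.535,P[...,1]-.165)<.045;m&=(Z>.07)&(Z<.085);print("cover top",P[m].mean(0),m.sum())
E
```

```text
22.1833 [ 0.54591182 -0.1494099   0.21655284] 0.017843484196215578 [-0.54602701  0.12269754 -1.65166448] 0.000878773701483645
[0.16658135 0.17094191 0.17481882 0.18445811 0.21116526] 1193
cover top [0.54228409 0.16606749 0.07738243] 351
```

View pics/s14.png

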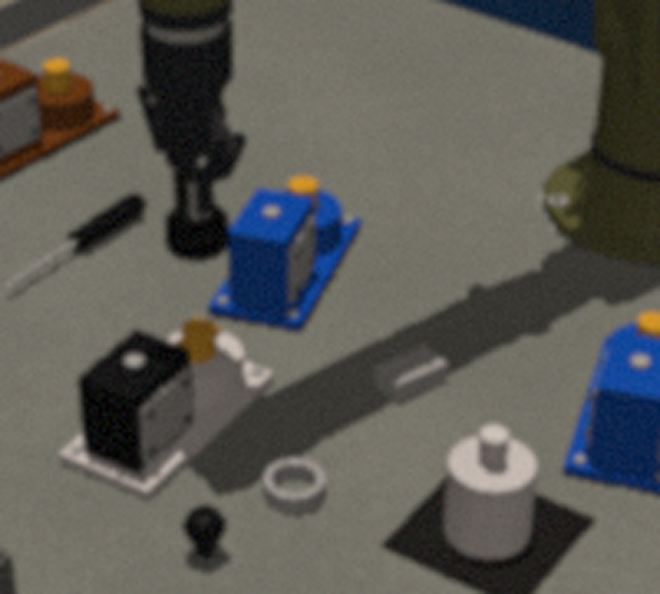

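The cap at (197,230) hangs upright in the gripper. Its lower rim is at about 0.16 m, and the bare brass neck shows at (200,340). The cover stands upright on the mat at (488,490), and the bystanders in view are in place. Handing in.

```bash
python3 -c "
from bench import r
print(r.hand_in())"
```

```text
the job is handed in; nothing more can be done
None
```

The job is handed in: the dust cover stands on the mat, and the gripper holds the unscrewed cap above the head. `hand_in()` gave no verdict, so what follows rests on my own last checks, at about 22 s of the 64 s allowed.

- **Dust cover:** I lifted it about 97 mm straight up before moving sideways and set it down with about 5 N of contact. It stands upright and released on the mat. Its axis is within about 5 mm of the mat's centre, and its measured top height puts the rim on the mat surface.
- **Thread direction:** Counter-clockwise from above hit a stop, with wrist torque about 0.4 N·m and the knob slipping. Clockwise turned freely, so this head has a left-hand thread.
- **Cap turn:** Before lifting, I let go and checked the grey tick, which showed the cap turned about 74.5° and still down on the neck. I then gripped it again, and it came off with under 3 N.
- **Final hold:** The cap is upright and still in the grip, with its rim about 0.16 m above the bench, roughly 9 cm above the neck. The bystanders visible in the last picture look unmoved. I checked this by eye only, and that crop leaves out the cleaner, spanner and test gear.

One reading disagreed: joint 7's own torque stayed around 0.5 N·m while turning the free way, although wrist torque was near zero. That is why I checked the tick before lifting.

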